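# Shut the sandwich press and start it

## Task

Get the sandwich press preheating: lower its lid until it is fully shut, then twist the orange start knob clockwise all the way to its stop, hold it there for about half a second and let go so that it springs back. Do not turn the black heat dial beside it, and leave everything else on the counter where it is.

Things in the scene. Friction and masses are not known exactly. Their poses are not given: they have to be found in the camera images.
- press: Fixed sandwich press: steel grill 260 mm deep (its x) by 280 mm wide (its y); black control console along its +y side, 260 x 110 mm (y 140 to 250 mm), flat top at z = 85 mm. Origin: centre of the grill's underside, on the counter. x axis: level, from the front (handle) to the back (hinge); z up. At yaw 0 its front faces the robot.
- press_lid (a joint): Hinge of the press lid, rad: 0 = fully shut, positive = open (to 1.3). The hinge is stiff: the lid stays at whatever angle it is left and takes about 3 N downward at the handle to lower. It starts part open, at 0.55 to 1.0.
- lid_hinge (a point): A point on the lid's hinge axis, in the middle of its width, 120 mm behind the press's origin (its +x) and 90 mm above the counter. The axis runs along the press's y. Axes are those of the press.
- lid_handle (a point): Centre of the lid's handle: black round bar 22 mm thick, 240 mm long along the press's y. With the lid shut it lies 275 mm in front of the hinge axis and 25 mm above it (115 mm above the counter); it swings up and back about the hinge as the lid opens. The shut lid's body is 250 mm wide, begins 22 mm behind the bar's axis; top 140 mm above the counter.
- start_grip (a point): Middle of the orange start knob's grip bar, on its vertical axis, 110 mm above the counter. Bar: 46 mm long (point's x; the press's x at rest), 13 mm thick (point's y), 26 mm high (13 mm up and down from here), on a 42 mm orange disc. White mark on top points along +x (to the back at rest). It is at the front or rear of two places 110 mm apart on the console; the heat dial at the other.
- start_knob (a joint): Angle of the orange start knob, rad: 0 = at rest, growing as it is turned clockwise seen from above, 1.2 = at its stop. A spring (0.024 N m at rest, 0.1 N m at the stop) returns it to 0 when released.
- heat_pointer (a point): Outer end of the white mark on top of the round black heat dial (44 mm across, top 109 mm above the counter). It lies 20 mm from the dial's vertical axis, along the point's x. The dial has no spring; it starts at any setting and must stay there.
- shaker: Glass shaker with a steel cap, 42 mm across, 85 mm tall, standing just left of the console. Origin: centre of its underside.
- sauce: Red sauce bottle, 56 mm across, 150 mm tall, standing right of the press. Origin: centre of its underside.
- scraper: Spatula with an orange handle, 240 mm long, lying flat on the counter to the front left of the press. Origin: under its middle; x along it.
- knife: Chef's knife, black handle, about 310 mm long, lying on the white cutting board on the robot's right. Origin: under its middle; x towards the tip.
- plate: White plate, 180 mm across, 20 mm tall, on the left of the counter. Origin: centre of its underside.

How it is judged (in metres and radians):
On the way, in this order (a step that is already met when the one before it is completed fails the run):
1. the press lid is fully shut, and the start knob still at rest (value of joint press_lid below 0.04 rad and value of joint start_knob below 0.15 rad), for 0.2 s.
2. with the lid shut, the start knob is twisted to its stop (within 0.1 rad) and held there (value of joint press_lid below 0.04 rad and value of joint start_knob above 1.1 rad), for 0.2 s.
3. the start knob has sprung back to rest (value of joint start_knob below 0.1 rad), for 0.2 s.
At the end, for the whole second after the job is handed in: The lid is shut (under 0.04 rad, about 11 mm at the handle), and the start knob, after having been held at its stop, is released and back at rest (under 0.1 rad) (value of joint press_lid below 0.04 rad and value of joint start_knob below 0.1 rad); the robot touches nothing.
It fails at once if the heat dial is turned (its mark moves more than 6 mm, about 0.3 rad) (distance of heat_pointer from where it was at the start of the episode above 0.006 m).
It fails at once if something else on the counter is moved by more than 30 mm (distance of any of shaker, sauce, scraper, knife, plate from where it was at the start of the episode above 0.03 m).
It also fails if it takes over 51 s, if anything falls off the work surface, if the arm or the gripper's body presses on something with over 40 N, if the wrist force passes 120 N, or if a joint passes its speed limit or range.

## Robot

A 6-joint arm with a two-finger parallel gripper is mounted at the origin on the work surface. World frame = base frame: x ahead of the robot, y to its left, z up, the work surface at z = 0. Lengths are in m, angles in degrees, forces in N, time in s.
With the tool pointing down it reaches from about 0.3 to 0.85 m from the base axis. Payload 4.2 kg.
Tool frame: the origin (TCP) lies at the very end of the fingers, on their centre line; the grasp point (between the pads) lies 19 mm behind it (pinch_z is the distance from the TCP to the grasp point, in m); z points along the fingers, y is the direction in which the jaws open and shut (so a half turn about z gives the same grasp; the last joint's range is limited). The gripper opens to 91 mm and grips with 3 to 60 N. Pads are 32 mm wide; open, the fingers measure 118 mm over their backs; the gripper's body (76 mm by 178 mm) begins 60 mm behind the grasp point.
Start: joints at [-75.86, 18.312, 89.639, -0, 72.044, -1.146], TCP at [0.152, -0.555, 0.214] pointing down, gripper open.
Joint ranges: [-177.97, 177.97], [-48.28, 115.42], [12.27, 149.76], [-77.06, 257.06], [2.81, 150.46], [-146.56, 146.56]. Speed limits (degrees/s): [147.25, 147.25, 180, 180, 180, 180].

## Interface

Orientations are given as a 3x3 rotation matrix whose columns are the frame's x, y, z axes.
In Python, from plant import read_state, grab_frame, close_job, pinch_z gives the robot as it stands. The module is installed in compiled form; this text tells all that it offers.
- The arm moves only by the tool send_rows, never from a script. Its argument "targets" is one flat list of numbers, 6 for each row, row after row: the shift along the tool's x, y, z normalised to -1 to 1, where 1 is 0.5 m, then the turn, a rotation vector about the tool's x, y, z normalised to -1 to 1, where 1 is 180 degrees. A call has 1 to 5 rows; each row is the pose to reach, as a shift and turn from the pose commanded when the call began, along the tool's axes at that moment, turning the shorter way round; what a row does not reach only later rows make up. A row lasts 1/10 s, in which the tool goes at most 50 mm and 8.59 degrees, less where a joint would pass 70% of its speed; a pose out of reach is approached as far as the arm can. A call with a number of a shift or a turn outside -1 to 1 is refused whole. A call with a gripper value outside its range is refused whole. "grip" is the opening, from 0 (shut) to 1 (fully open), set as the call begins (left out, the last holds). The fingers move at their own pace and stop on an object; the grip force is fixed at half the most. Time passes only in rows, so rows that repeat a pose let the fingers close. It gives the time, the measured TCP pose, the force and the opening at its end, in the units of the state.
- read_state(): the state, without advancing time (a new reading comes with each control period).
- grab_frame(name): name is "scene" or "top" or "wrist"; returns a dict with "img" (384x512x3 uint8, blue, green, red), "range_z" (384x512 float32, m along the optical axis (not along the pixel's ray), 0 where there is no reading), "fx", "fy", "cx", "cy" (pixels), "k1" (the pictures are not rectified: a ray, as slopes to the right and down, at radius r is drawn at 1 + k1 r^2 times it, then the intrinsics apply), "pose" (4x4, takes a point from camera to world coordinates). Camera axes: x right, y up, looking along -z (the intrinsics and any distortion apply to the point x, -y, -z); pixel columns grow to the right and rows downward; lengths in m; the calibration is good to about 2 mm. A picture is of the moment at which its call begins.
- close_job(): hands the job in, once; it reports no verdict.
The state is a dict: "t": time; "qpos": joint angles; "qd": joint speeds; "tau": joint torques, N m; "tool_pos": TCP position; "orientation": TCP orientation; "force": force on the tool from outside, world axes, zero at the start; "ft_torque": the same for the moment, N m; "opening": opening from 0.0 (shut) to 1.0 (fully open).
Only numpy, scipy, OpenCV 4.12 (cv2) and the standard library are available. Lean on these libraries where they do the work, as an engineer would, in place of code of your own. Each camera call takes 0.05 s, during which the arm holds its last target.

## Working session

There is one attempt and no reset: what is moved stays moved. The work goes in short steps, Python scripts to look and compute and a tool call to move; the robot and the scene stay as the last step left them, time stands still between calls to the robot, and variables do not carry over. Pictures are saved under pics/ and viewed, and the job is handed in when it is done.

Besides the shell and the picture viewer there is one more tool, called after ">>>" as name(argument=value, ...) on one line, values as JSON. send_rows: Moves the arm, as the interface text tells. Scaled input: -1 to 1 covers 0.5 m each way for a shift and 180 degrees each way for a turn. Its arguments: {"type":"object","properties":{"targets":{"type":"array","items":{"type":"number"}},"grip":{"type":"number"}},"required":["targets"]}

```bash
mkdir -p pics; cat > h.py <<'E'
import numpy as np, cv2
from plant import read_state, grab_frame, pinch_z
def world(f):
    H,W=f['range_z'].shape
    v,u=np.mgrid[0:H,0:W].astype(np.float64)
    K=np.array([[f['fx'],0,f['cx']],[0,f['fy'],f['cy']],[0,0,1]])
    p=cv2.undistortPoints(np.stack([u,v],-1).reshape(-1,1,2),K,np.array([f['k1'],0,0,0.])).reshape(H,W,2)
    z=f['range_z'].astype(float)
    c=np.stack([p[...,0]*z,-p[...,1]*z,-z],-1)
    P=np.array(f['pose'])
    w=c@P[:3,:3].T+P[:3,3]; w[z==0]=np.nan
    return w
E
python3 - <<'E'
from h import *
import pickle
for n in ('scene','top','wrist'):
    f=grab_frame(n); cv2.imwrite(f'pics/{n}0.png',f['img']); pickle.dump(f,open(f'{n}0.pkl','wb'))
    print(n,np.round(f['pose'],3).tolist(),f['fx'],f['k1'])
s=read_state();print(s)
print(pinch_z)
E
```

```text
scene [[0.14, -0.825, 0.547, 1.218], [0.99, 0.117, -0.078, -0.161], [0.001, 0.553, 0.834, 1.139], [0.0, 0.0, 0.0, 1.0]] 407.66222781568445 -0.09652601178907481
top [[-0.026, 0.997, -0.069, 0.403], [-1.0, -0.027, -0.001, -0.066], [-0.003, 0.069, 0.998, 2.001], [0.0, 0.0, 0.0, 1.0]] 490.24086533419273 -0.1401367996579637
wrist [[0.263, 0.921, 0.286, 0.232], [-0.965, 0.252, 0.077, -0.532], [-0.001, -0.296, 0.955, 0.384], [0.0, 0.0, 0.0, 1.0]] 297.37720467008415 0.017673238615517773
{'t': 0.15, 'qpos': array([-7.58594977e+01,  1.83414235e+01,  8.96880457e+01,  8.04555578e-05,
        7.20430001e+01, -1.14723326e+00]), 'qd': array([-0.00762997, -0.13395054, -0.15681913,  0.04972506, -0.09593458,
       -0.0371644 ]), 'tau': array([ 1.74117633e-05, -4.12774193e+01, -2.32154292e+01,  7.26225832e-02,
        4.33618412e-02, -8.89674493e-05]), 'tool_pos': array([ 0.15150925, -0.55430905,  0.21334711]), 'orientation': array([[ 9.64613998e-01,  2.63665963e-01, -3.07702603e-04],
       [ 2.63666141e-01, -9.64613218e-01,  1.22682855e-03],
       [ 2.66589325e-05, -1.26454675e-03, -9.99999200e-01]]), 'force': array([ 0.20385431, -0.20742562, -1.11224796]), 'ft_torque': array([ 0.03795857, -0.04755276, -0.03119256]), 'opening': 0.9995047685870627}
0.0188
```

View pics/scene0.png

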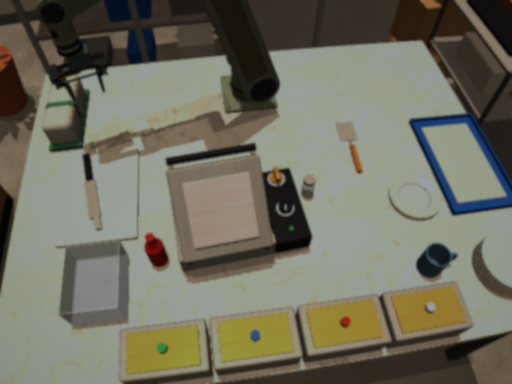

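View pics/top0.png

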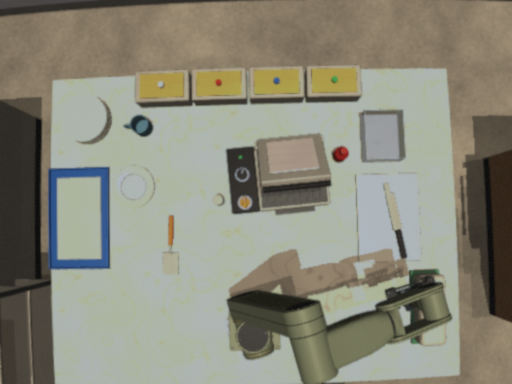

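The start knob (orange, top image about (245,202)) is at the front of the console and the heat dial is behind it at about (241,174). The lid is part open. Next I'll measure both.

```bash
python3 - <<'E'
from h import *
import pickle
for n in ('top','scene'):
    f=pickle.load(open(n+'0.pkl','rb')); w=world(f); im=f['img']; hsv=cv2.cvtColor(im,cv2.COLOR_BGR2HSV)
    if n=='top': r=(slice(125,225),slice(215,355))
    else: r=(slice(135,280),slice(155,325))
    cv2.imwrite(f'pics/{n}c.png',cv2.resize(im[r],None,fx=4.5,fy=4.5,interpolation=cv2.INTER_CUBIC)[:600,:800])
    m=np.zeros(im.shape[:2],bool); m[r]=1
    o=m&(hsv[...,0]>5)&(hsv[...,0]<25)&(hsv[...,1]>150)&(hsv[...,2]>90)
    p=w[o]; print(n,'orange',len(p),np.round(np.nanmean(p,0),4)); q=p[p[:,2]>.112]; print(' top',len(q),q.mean(0) if len(q) else '')
    # console top
    x=w[...,0];z=w[...,2]
    c=m&(abs(z-.085)<.006)&(hsv[...,2]<70)
    k=c.astype(np.uint8); nl,lab,st,_=cv2.connectedComponentsWithStats(k); i=1+np.argmax(st[1:,4]); P=w[lab==i]
    rect=cv2.minAreaRect(P[:,:2].astype(np.float32)); print(' console',len(P),P.mean(0),rect)
    # handle/lid: points above .15
    L=m&(z>.16); P=w[L]; print(' lid top',len(P))
    # handle dark
    D=m&(z>.15)&(hsv[...,2]<50); P=w[D]; print(' dark high',len(P),P.mean(0), P.min(0),P.max(0))
E
```

```text
top orange 41 [0.4913 0.0203 0.1088]
 top 18 [0.48850289 0.02203169 0.12146387]
 console 934 [0.58921802 0.02726762 0.08477907] ((0.5825933218002319, 0.02597777172923088), (0.25114214420318604, 0.10264086723327637), 4.3348588943481445)
 lid top 3237
 dark high 309 [ 0.533277   -0.1683573   0.30499246] [ 0.51706868 -0.28513618  0.29155458] [ 0.5500026  -0.05409793  0.31325675]
scene orange 90 [0.4956 0.0194 0.1066]
 top 37 [0.49651412 0.01992319 0.12065966]
 console 1854 [0.61158474 0.03010091 0.08363078] ((0.5889308452606201, 0.02723560854792595), (0.25766631960868835, 0.10662756115198135), 4.3014631271362305)
 lid top 7843
 dark high 519 [ 0.54147056 -0.17104847  0.30336157] [ 0.52634675 -0.28566799  0.2946978 ] [ 0.55571053 -0.0541381   0.31041412]
```

```bash
ls pics
```

```text
scene0.png
scenec.png
top0.png
topc.png
wrist0.png
```

View pics/topc.png

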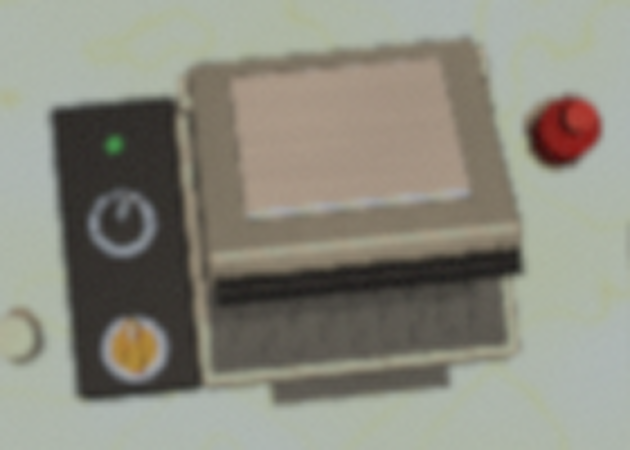

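View pics/scenec.png

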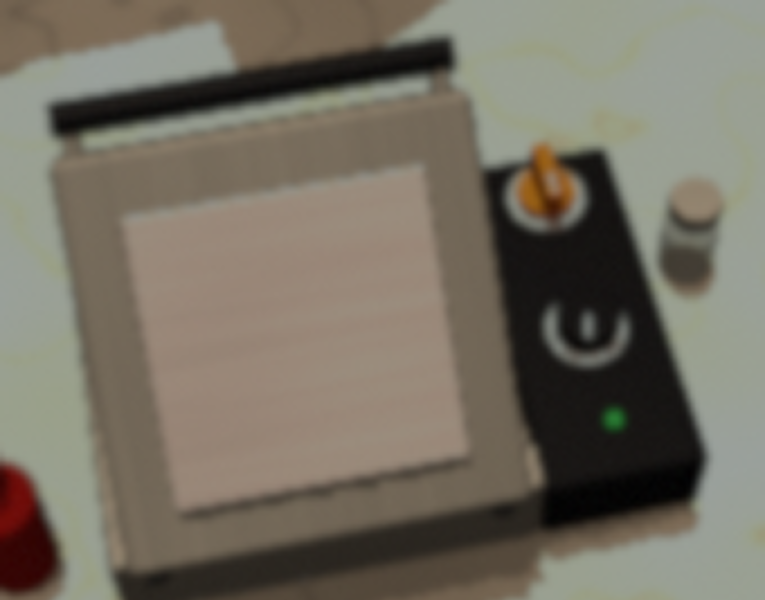

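```bash
cat > rows.py <<'E'
import numpy as np
from scipy.spatial.transform import Rotation as Ro
def Rd(y):
    c,s=np.cos(np.radians(y)),np.sin(np.radians(y)); return np.array([[c,s,0],[s,-c,0],[0,0,-1.]])
def row(p0,y0,p1,y1):
    R0=Rd(y0); d=R0.T@(np.array(p1)-p0)/.5; r=Ro.from_matrix(R0.T@Rd(y1)).as_rotvec()/np.pi
    return np.round(np.r_[d,r],4)+0.
E
python3 - <<'E'
from rows import *
a=((.152,-.555,.214),15.29); b=((.35,-.36,.37),55); c=((.522,-.170,.36),94.3)
print(row(*a,*b)); print(row(*b,*c))
O=np.array([.6016,-.168]);t=np.radians(4.3);ex=np.array([np.cos(t),np.sin(t)])
h=O+.12*ex
for th in (.74,.6,.45,.3,.2,.1,.05,0):
    r=.27613;a0=np.arctan2(.025,.275)+th
    xy=h-r*np.cos(a0)*ex; z=.09+r*np.sin(a0); print(th,xy.round(4),round(z+.011,4))
E
```

```text
[ 0.4848 -0.2718 -0.312   0.      0.     -0.2206]
[ 0.5086  0.0638  0.02    0.      0.     -0.2183]
0.74 [ 0.5356 -0.173 ] 0.3049
0.6 [ 0.509 -0.175] 0.2769
0.45 [ 0.4852 -0.1768] 0.2431
0.3 [ 0.4667 -0.1781] 0.2061
0.2 [ 0.4575 -0.1788] 0.1801
0.1 [ 0.4509 -0.1793] 0.1533
0.05 [ 0.4486 -0.1795] 0.1397
0 [ 0.447  -0.1796] 0.126
```

>>> send_rows(targets=[0.1,-0.055,-0.06,0,0,-0.044,0.2,-0.11,-0.12,0,0,-0.088,0.3,-0.165,-0.19,0,0,-0.132,0.4,-0.22,-0.25,0,0,-0.176,0.4848,-0.2718,-0.312,0,0,-0.2206], grip=0)

```text
t: 0.65
tool_pos: [0.3088, -0.4003, 0.3358]
orientation: [[0.569, 0.822, -0.0], [0.822, -0.569, 0.0], [0.0, -0.0, -1.0]]
force: [0.8, 0.9, 0.8]
opening: 0.593
```

>>> send_rows(targets=[0.1,0.0128,0.004,0,0,-0.044,0.2,0.0256,0.008,0,0,-0.088,0.3,0.038,0.012,0,0,-0.131,0.4,0.051,0.016,0,0,-0.175,0.5086,0.0638,0.02,0,0,-0.2183], grip=0)

```text
t: 1.15
tool_pos: [0.4765, -0.2149, 0.3252]
orientation: [[-0.08, 0.997, -0.0], [0.997, 0.08, -0.0], [-0.0, -0.0, -1.0]]
force: [1.5, -0.8, 0.4]
opening: 0.155
```

>>> send_rows(targets=[0,0,0,0,0,0,0,0,0,0,0,0])

```text
t: 1.35
tool_pos: [0.4758, -0.2159, 0.3249]
orientation: [[-0.077, 0.997, -0.001], [0.997, 0.077, -0.0], [-0.0, -0.001, -1.0]]
force: [-0.1, -0.2, -0.3]
opening: 0.01
```

>>> send_rows(targets=[0.04,0.05,-0.02,0,0,0,0.08,0.1,-0.02,0,0,0,0.08,0.1,0.0,0,0,0,0.08,0.1,0.02,0,0,0,0.08,0.1,0.03,0,0,0])

```text
t: 1.85
tool_pos: [0.5207, -0.1743, 0.3088]
orientation: [[-0.073, 0.997, -0.003], [0.997, 0.073, 0.0], [0.0, -0.003, -1.0]]
force: [-0.6, -0.6, 0.3]
opening: 0.006
```

```bash
python3 - <<'E'
from h import *
import pickle
f=grab_frame('scene'); cv2.imwrite('pics/s1.png',cv2.resize(f['img'][60:300,120:440],None,fx=2.5,fy=2.5,interpolation=cv2.INTER_CUBIC))
f=grab_frame('wrist'); cv2.imwrite('pics/w1.png',f['img'])
s=read_state();print(s['t'],s['tool_pos'],s['force'])
E
```

```text
1.95 [ 0.5209596  -0.17406289  0.30921767] [-0.35461781  0.54950204 -0.20472761]
```

View pics/s1.png

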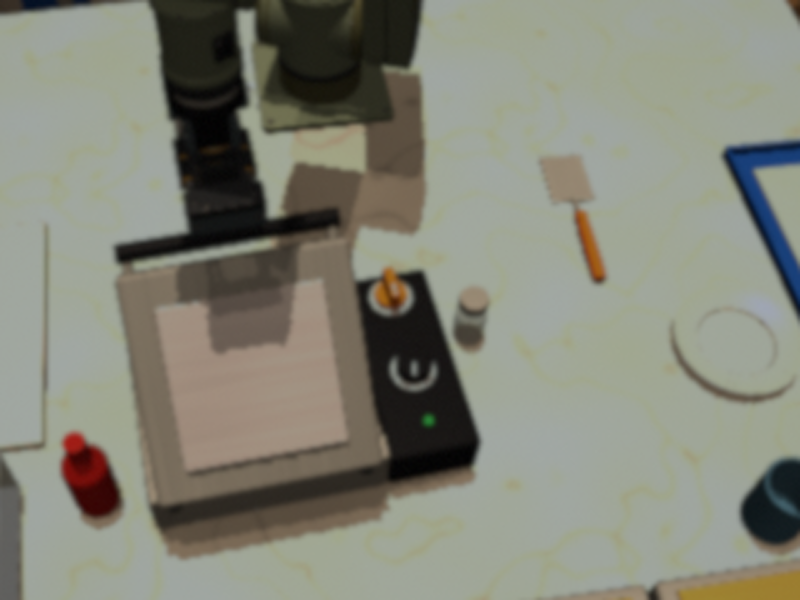

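View pics/w1.png

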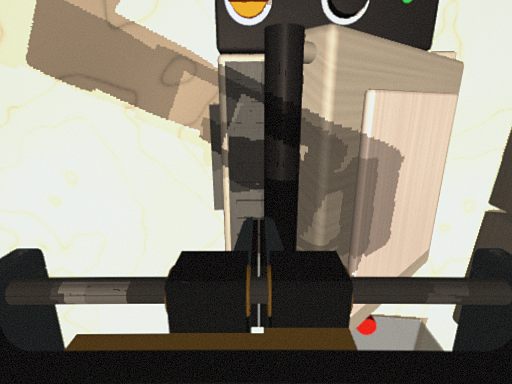

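>>> send_rows(targets=[0,0.012,-0.014,0,0,0,0,0.024,-0.014,0,0,0,0,0.024,-0.004,0,0,0,0,0.024,0.008,0,0,0,0,0.022,0.018,0,0,0])

```text
t: 2.45
tool_pos: [0.5304, -0.1727, 0.3032]
orientation: [[-0.075, 0.997, -0.006], [0.997, 0.075, -0.002], [-0.001, -0.006, -1.0]]
force: [-14.3, 0.3, 21.9]
opening: 0.004
```

>>> send_rows(targets=[0,-0.012,0.004,0,0,0,0,-0.028,0.02,0,0,0,0,-0.046,0.04,0,0,0,0,-0.063,0.062,0,0,0,0,-0.078,0.085,0,0,0])

```text
t: 2.95
tool_pos: [0.4906, -0.1756, 0.2602]
orientation: [[-0.075, 0.997, -0.006], [0.997, 0.075, -0.002], [-0.002, -0.006, -1.0]]
force: [-10.9, -1.3, 12.5]
opening: 0.006
```

>>> send_rows(targets=[0,-0.024,0.027,0,0,0,0,-0.038,0.051,0,0,0,0,-0.05,0.076,0,0,0,0,-0.061,0.101,0,0,0,0,-0.071,0.127,0,0,0])

```text
t: 3.45
tool_pos: [0.4571, -0.1779, 0.1952]
orientation: [[-0.075, 0.997, -0.003], [0.997, 0.075, -0.001], [-0.0, -0.003, -1.0]]
force: [-4.1, 0.0, 6.0]
opening: 0.005
```

>>> send_rows(targets=[0,-0.005,0.028,0,0,0,0,-0.011,0.054,0,0,0,0,-0.017,0.081,0,0,0,0,-0.021,0.105,0,0,0,0,-0.022,0.117,0,0,0])

```text
t: 3.95
tool_pos: [0.4464, -0.1784, 0.1359]
orientation: [[-0.075, 0.997, -0.003], [0.997, 0.075, 0.001], [0.001, -0.003, -1.0]]
force: [-3.4, -0.8, 3.8]
opening: 0.008
```

>>> send_rows(targets=[0,0,0.006,0,0,0,0,0,0.012,0,0,0,0,0,0.016,0,0,0,0,0,0.018,0,0,0])

```text
t: 4.35
tool_pos: [0.4482, -0.1786, 0.1279]
orientation: [[-0.075, 0.997, -0.0], [0.997, 0.075, -0.0], [-0.0, -0.0, -1.0]]
force: [-2.8, 0.6, 3.1]
opening: 0.004
```

Now at .1279; shut is expected at .126. I'll press on gently until the force rises.

>>> send_rows(targets=[0,0,0.002,0,0,0,0,0,0.004,0,0,0,0,0,0.004,0,0,0])

```text
t: 4.65
tool_pos: [0.4482, -0.1786, 0.1262]
orientation: [[-0.075, 0.997, 0.0], [0.997, 0.075, -0.0], [-0.0, 0.0, -1.0]]
force: [-3.6, 0.8, 4.9]
opening: 0.007
```

>>> send_rows(targets=[0,0,0.002,0,0,0,0,0,0.004,0,0,0,0,0,0.004,0,0,0])

```text
t: 4.95
tool_pos: [0.4483, -0.1787, 0.126]
orientation: [[-0.075, 0.997, 0.001], [0.997, 0.075, -0.0], [-0.001, 0.001, -1.0]]
force: [-6.5, 2.1, 16.9]
opening: 0.003
```

>>> send_rows(targets=[0,0,0,0,0,0,0,0,-0.03,0,0,0,0,0,-0.1,0,0,0,0,0,-0.18,0,0,0,0,0,-0.26,0,0,0])

```text
t: 5.45
tool_pos: [0.449, -0.1787, 0.2552]
orientation: [[-0.075, 0.997, 0.002], [0.997, 0.075, -0.0], [-0.0, 0.002, -1.0]]
force: [1.3, -0.0, 0.1]
opening: 0.005
```

>>> send_rows(targets=[0.06,0.01,0,0,0,-0.045,0.12,0.02,0,0,0,-0.09,0.18,0.03,0,0,0,-0.135,0.24,0.04,0,0,0,-0.18,0.3,0.045,0,0,0,-0.225], grip=0.5)

```text
t: 5.95
tool_pos: [0.4606, -0.026, 0.2539]
orientation: [[-0.708, 0.706, 0.003], [0.706, 0.708, 0.0], [-0.002, 0.002, -1.0]]
force: [0.2, 0.7, -0.7]
opening: 0.412
```

>>> send_rows(targets=[0,0,0,0,0,-0.045,0,0,0,0,0,-0.09,0,0,0,0,0,-0.135,0,0,0,0,0,-0.18,0,0,0,0,0,-0.225])

```text
t: 6.45
tool_pos: [0.4605, -0.0271, 0.2538]
orientation: [[-0.997, 0.076, 0.002], [0.076, 0.997, 0.0], [-0.002, 0.0, -1.0]]
force: [-0.8, -0.5, 0.4]
opening: 0.498
```

>>> send_rows(targets=[0,0,0,0,0,-0.04,0,0,0,0,0,-0.05,0,0,0,0,0,-0.05])

```text
t: 6.75
tool_pos: [0.4603, -0.0273, 0.2538]
orientation: [[-0.997, -0.075, 0.002], [-0.075, 0.997, 0.0], [-0.002, 0.0, -1.0]]
force: [-1.0, -1.4, -0.6]
opening: 0.499
```

```bash
python3 - <<'E'
from h import *
import pickle
for n in ('scene','wrist','top'):
    f=grab_frame(n); pickle.dump(f,open(n+'2.pkl','wb')); cv2.imwrite(f'pics/{n}2.png',f['img'])
    w=world(f); im=f['img']; hsv=cv2.cvtColor(im,cv2.COLOR_BGR2HSV)
    o=(hsv[...,0]>5)&(hsv[...,0]<25)&(hsv[...,1]>150)&(hsv[...,2]>90)&(w[...,2]>.07)&(w[...,2]<.14)&(abs(w[...,0]-.49)<.06)&(abs(w[...,1]-.02)<.06)
    v,u=np.nonzero(o); p=w[o]; print(n,len(p),u.mean() if len(u) else 0,v.mean() if len(u) else 0,np.nanmean(p,0))
    t=p[p[:,2]>.117]
    if len(t)>5: print(' top',len(t),t.mean(0),cv2.minAreaRect(t[:,:2].astype(np.float32)))
    t=p[p[:,2]<.105]
    if len(t)>5: print(' disc',len(t),t.mean(0),cv2.minEnclosingCircle(t[:,:2].astype(np.float32)))
s=read_state();print(s['t'],s['tool_pos'],s['orientation'],s['qpos'],s['opening'])
E
```

```text
scene 79 275.9240506329114 176.1012658227848 [0.49966719 0.02043601 0.10704421]
 top 32 [0.4985712  0.02204563 0.12180144] ((0.497036874294281, 0.021831901744008064), (0.04247862845659256, 0.011566855944693089), 3.7787952423095703)
 disc 44 [0.50064087 0.01916559 0.09592654] ((0.49938690662384033, 0.02149955928325653), 0.020179398357868195)
wrist 784 297.6517857142857 208.35076530612244 [0.48699471 0.01931046 0.10559622]
 top 234 [0.48038057 0.02077026 0.12250574] ((0.4845164716243744, 0.021735746413469315), (0.027824265882372856, 0.013309218920767307), 5.033127784729004)
 disc 496 [0.49097693 0.01865621 0.0969819 ] ((0.49218499660491943, 0.02075277641415596), 0.02188309095799923)
top 0 0 0 [nan nan nan]
6.9 [ 0.4598062  -0.02733481  0.25384306] [[-9.97246807e-01 -7.41492188e-02  8.36058463e-04]
 [-7.41491918e-02  9.97247158e-01  6.33504605e-05]
 [-8.38454313e-04  1.18298510e-06 -9.99999648e-01]] [-4.83834963e+00  6.42222222e+00  9.95365760e+01  7.96594293e-03
  7.39937761e+01 -9.90928830e+01] 0.4974453376180739<stdin>:7: RuntimeWarning: Mean of empty slice
```

View pics/wrist2.png

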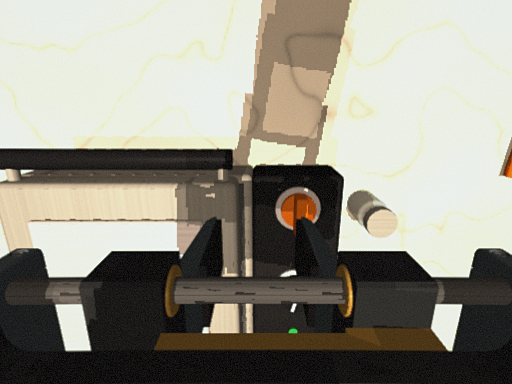

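View pics/scene2.png

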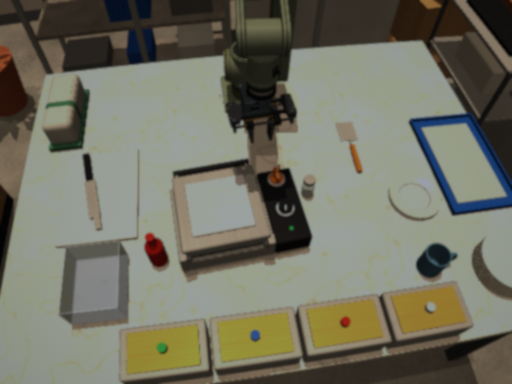

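>>> send_rows(targets=[-0.025,0.03,0.03,0,0,0,-0.05,0.06,0.06,0,0,0,-0.073,0.091,0.1,0,0,0,-0.073,0.091,0.14,0,0,0,-0.073,0.091,0.168,0,0,0])

```text
t: 7.4
tool_pos: [0.4924, 0.0213, 0.1684]
orientation: [[-0.997, -0.075, -0.001], [-0.075, 0.997, 0.0], [0.001, 0.0, -1.0]]
force: [-0.5, 0.3, 0.3]
opening: 0.501
```

>>> send_rows(targets=[0,0,0,0,0,0])

```text
t: 7.5
tool_pos: [0.4912, 0.0209, 0.168]
orientation: [[-0.997, -0.075, -0.004], [-0.075, 0.997, -0.0], [0.004, 0.0, -1.0]]
force: [-0.4, 0.2, -0.2]
opening: 0.502
```

```bash
python3 - <<'E'
from h import *
import pickle
for n in ('wrist',):
    f=grab_frame(n); pickle.dump(f,open(n+'3.pkl','wb')); cv2.imwrite(f'pics/{n}3.png',f['img'])
    w=world(f); im=f['img']; hsv=cv2.cvtColor(im,cv2.COLOR_BGR2HSV)
    o=(hsv[...,0]>5)&(hsv[...,0]<25)&(hsv[...,1]>150)&(hsv[...,2]>60)&(w[...,2]>.07)&(w[...,2]<.14)&(abs(w[...,0]-.49)<.06)&(abs(w[...,1]-.02)<.06)
    v,u=np.nonzero(o); p=w[o]; print(n,len(p),u.mean() if len(u) else 0,v.mean() if len(u) else 0,np.nanmean(p,0))
    t=p[p[:,2]>.117]
    if len(t)>5: print(' top',len(t),t.mean(0),cv2.minAreaRect(t[:,:2].astype(np.float32)),t.min(0),t.max(0))
    t=p[p[:,2]<.105]
    if len(t)>5: print(' disc',len(t),t.mean(0),cv2.minEnclosingCircle(t[:,:2].astype(np.float32)),t.min(0),t.max(0))
s=read_state();print(s['t'],s['tool_pos'],s['qpos'],s['opening'])
E
```

```text
wrist 1906 259.8242392444911 210.0545645330535 [0.49055497 0.02201721 0.10866246]
 top 839 [0.49025436 0.02206791 0.12255624] ((0.49298951029777527, 0.02241806499660015), (0.044954296201467514, 0.01287114154547453), 3.9393651485443115) [0.47038774 0.01456525 0.11712006] [0.5157967  0.03017165 0.12486132]
 disc 1001 [0.49209659 0.02205671 0.09685089] ((0.5028284788131714, 0.02384273149073124), 0.03259500488638878) [0.47034831 0.0016976  0.08433298] [0.53530863 0.04252842 0.10495976]
7.55 [0.49212423 0.02077409 0.16928664] [ 1.07886215e+00  1.29853226e+01  1.04054564e+02  8.43130093e-04
  6.30474812e+01 -9.31939320e+01] 0.49971258239372385
```

View pics/wrist3.png

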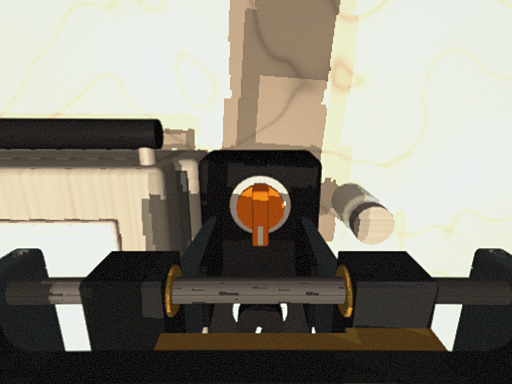

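The wrist view shows the bar centred between the open fingers at about (260,210). Its fitted size is 45 x 12.9 mm, which matches, at (.493, .022). I'll go down to TCP z of about .102 and grip.

>>> send_rows(targets=[-0.002,0.003,0.03,0,0,0,-0.002,0.003,0.06,0,0,0,-0.002,0.003,0.09,0,0,0,-0.002,0.003,0.115,0,0,0,-0.002,0.003,0.132,0,0,0])

```text
t: 8.05
tool_pos: [0.4939, 0.0222, 0.1042]
orientation: [[-0.997, -0.074, 0.001], [-0.074, 0.997, 0.0], [-0.001, -0.0, -1.0]]
force: [-0.3, 0.3, -0.1]
opening: 0.498
```

>>> send_rows(targets=[0,0,0,0,0,0,0,0,0,0,0,0])

```text
t: 8.25
tool_pos: [0.494, 0.0222, 0.1046]
orientation: [[-0.997, -0.075, 0.002], [-0.075, 0.997, -0.0], [-0.002, -0.0, -1.0]]
force: [-0.4, 0.3, 0.1]
opening: 0.497
```

>>> send_rows(targets=[0,0,0,0,0,0,0,0,0,0,0,0,0,0,0,0,0,0,0,0,0,0,0,0], grip=0)

```text
t: 8.65
tool_pos: [0.4934, 0.0222, 0.1041]
orientation: [[-0.997, -0.075, 0.0], [-0.075, 0.997, -0.0], [-0.0, -0.0, -1.0]]
force: [0.7, 0.3, -0.7]
opening: 0.18
```

>>> send_rows(targets=[0,0,0,0,0,0,0,0,0,0,0,0])

```text
t: 8.85
tool_pos: [0.4933, 0.0223, 0.104]
orientation: [[-0.997, -0.075, 0.0], [-0.075, 0.997, 0.0], [-0.0, -0.0, -1.0]]
force: [-0.3, -0.5, 1.5]
opening: 0.139
```

>>> send_rows(targets=[0,0,0,0,0,0.03,0,0,0,0,0,0.06,0,0,0,0,0,0.09,0,0,0,0,0,0.12,0,0,0,0,0,0.15])

```text
t: 9.35
tool_pos: [0.4934, 0.0224, 0.1041]
orientation: [[-0.921, 0.39, 0.0], [0.39, 0.921, 0.0], [-0.0, 0.0, -1.0]]
force: [-0.7, 1.6, 1.7]
opening: 0.141
```

>>> send_rows(targets=[0,0,0,0,0,0.03,0,0,0,0,0,0.06,0,0,0,0,0,0.09,0,0,0,0,0,0.12,0,0,0,0,0,0.15])

```text
t: 9.85
tool_pos: [0.4935, 0.0226, 0.104]
orientation: [[-0.644, 0.765, 0.0], [0.765, 0.644, 0.0], [0.0, 0.001, -1.0]]
force: [-0.4, 1.3, 1.1]
opening: 0.134
```

```bash
python3 - <<'E'
from h import *
s=read_state();print({k:np.round(s[k],3).tolist() for k in s})
E
```

```text
{'t': 9.85, 'qpos': [1.267, 16.918, 109.312, 0.033, 53.744, -38.825], 'qd': [0.071, -0.035, 0.043, 0.048, -0.054, 53.56], 'tau': [-0.728, -35.289, -18.749, -0.249, 0.095, -0.683], 'tool_pos': [0.493, 0.023, 0.104], 'orientation': [[-0.644, 0.765, 0.0], [0.765, 0.644, 0.0], [0.0, 0.001, -1.0]], 'force': [-0.429, 1.277, 1.061], 'ft_torque': [0.309, -0.231, 0.092], 'opening': 0.134}
```

>>> send_rows(targets=[0,0,0,0,0,0.03,0,0,0,0,0,0.06,0,0,0,0,0,0.08,0,0,0,0,0,0.088,0,0,0,0,0,0.092])

```text
t: 10.35
tool_pos: [0.4936, 0.0226, 0.1041]
orientation: [[-0.403, 0.915, 0.001], [0.915, 0.403, 0.0], [-0.0, 0.001, -1.0]]
force: [1.5, 2.6, 1.7]
opening: 0.143
```

>>> send_rows(targets=[0,0,0,0,0,0,0,0,0,0,0,0])

```text
t: 10.55
tool_pos: [0.4936, 0.0226, 0.104]
orientation: [[-0.403, 0.915, 0.001], [0.915, 0.403, 0.0], [-0.0, 0.001, -1.0]]
force: [0.4, 3.2, 1.2]
opening: 0.141
```

```bash
python3 - <<'E'
from h import *
s=read_state();R=s['orientation'];print(s['t'],np.degrees(np.arctan2(R[1,0],R[0,0])),s['ft_torque'],s['tau'],s['force'],s['opening'])
for n in ('wrist','scene'):
    f=grab_frame(n); cv2.imwrite(f'pics/{n}4.png',f['img'])
E
```

```text
10.55 113.79693283337906 [ 0.6429508  -0.20916613  0.64968062] [ -2.27415763 -34.97039437 -18.20800245  -0.46750146   0.2697817
   0.63873483] [0.41473496 3.21031718 1.23727728] 0.1408465622572162
```

View pics/wrist4.png

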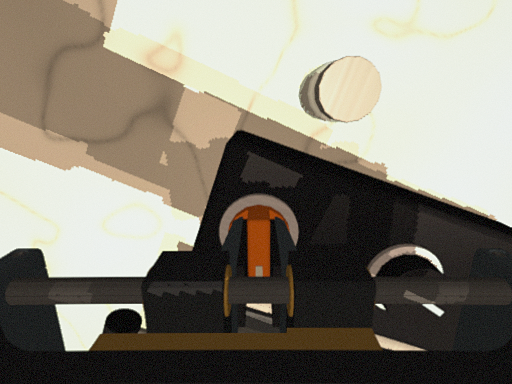

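The bar is held and has turned 70.5° against the stop, with the moment up to 0.65 N m. I'll hold briefly, then release fully and lift.

>>> send_rows(targets=[0,0,0,0,0,0,0,0,0,0,0,0])

```text
t: 10.85
tool_pos: [0.4935, 0.0226, 0.1041]
orientation: [[-0.402, 0.915, 0.001], [0.915, 0.402, 0.0], [0.0, 0.001, -1.0]]
force: [1.0, 4.6, 2.5]
opening: 0.137
```

>>> send_rows(targets=[0,0,0,0,0,0,0,0,0,0,0,0,0,0,0,0,0,0,0,0,0,0,0,0,0,0,0,0,0,0], grip=1)

```text
t: 11.35
tool_pos: [0.4929, 0.0216, 0.1037]
orientation: [[-0.402, 0.915, -0.001], [0.915, 0.402, -0.001], [-0.001, -0.001, -1.0]]
force: [0.1, -0.4, 0.1]
opening: 0.548
```

>>> send_rows(targets=[0,0,0,0,0,0,0,0,0,0,0,0,0,0,0,0,0,0,0,0,0,0,0,0,0,0,0,0,0,0])

```text
t: 11.85
tool_pos: [0.4932, 0.0222, 0.1039]
orientation: [[-0.402, 0.915, -0.0], [0.915, 0.402, -0.0], [-0.0, -0.0, -1.0]]
force: [-0.1, 0.8, -0.1]
opening: 0.979
```

>>> send_rows(targets=[0,0,-0.04,0,0,0,0,0,-0.1,0,0,0,0,0,-0.18,0,0,0,0,0,-0.26,0,0,0,0,0,-0.32,0,0,0])

```text
t: 12.35
tool_pos: [0.4937, 0.0223, 0.2665]
orientation: [[-0.402, 0.915, 0.003], [0.915, 0.402, -0.0], [-0.001, 0.003, -1.0]]
force: [0.3, 0.4, -0.1]
opening: 0.993
```

>>> send_rows(targets=[0.05,0,0,0,0,0,0.1,0,0,0,0,0,0.15,0,0,0,0,0,0.15,0,0,0,0,0])

```text
t: 12.75
tool_pos: [0.462, 0.0927, 0.264]
orientation: [[-0.405, 0.914, -0.0], [0.914, 0.405, 0.001], [0.001, -0.0, -1.0]]
force: [-0.2, -0.1, 0.3]
opening: 0.999
```

```bash
python3 - <<'E'
from h import *
import pickle
for n in ('wrist','scene'):
    f=grab_frame(n); cv2.imwrite(f'pics/{n}5.png',f['img'])
    w=world(f); im=f['img']; hsv=cv2.cvtColor(im,cv2.COLOR_BGR2HSV)
    o=(hsv[...,0]>5)&(hsv[...,0]<25)&(hsv[...,1]>150)&(hsv[...,2]>60)&(w[...,2]>.117)&(w[...,2]<.14)&(abs(w[...,0]-.49)<.06)&(abs(w[...,1]-.02)<.06)
    t=w[o]
    if len(t)>5: print(n,len(t),cv2.minAreaRect(t[:,:2].astype(np.float32)))
    if n=='scene':
        cv2.imwrite('pics/s5.png',cv2.resize(im[60:300,120:440],None,fx=2.5,fy=2.5,interpolation=cv2.INTER_CUBIC))
        d=(hsv[...,2]<60)&(abs(w[...,0]-.447)<.03)&(w[...,1]<-.08)&(w[...,1]>-.28)&(w[...,2]>.09)&(w[...,2]<.2); print('handle',w[d].mean(0),np.percentile(w[d][:,2],[5,95]))
s=read_state();print(s['t'],s['tool_pos'],s['force'],s['opening'])
E
```

```text
wrist 384 ((0.4933873116970062, 0.022523127496242523), (0.045604318380355835, 0.013212368823587894), 5.379857063293457)
scene 37 ((0.49675965309143066, 0.02117830514907837), (0.04371165111660957, 0.013217044994235039), 4.353466510772705)
handle [ 0.45062084 -0.18197617  0.12218019] [0.11658204 0.12663876]
12.85 [0.46311116 0.09087539 0.26394455] [ 0.40164552 -0.54366851  0.34061067] 0.9989500929153993
```

View pics/s5.png

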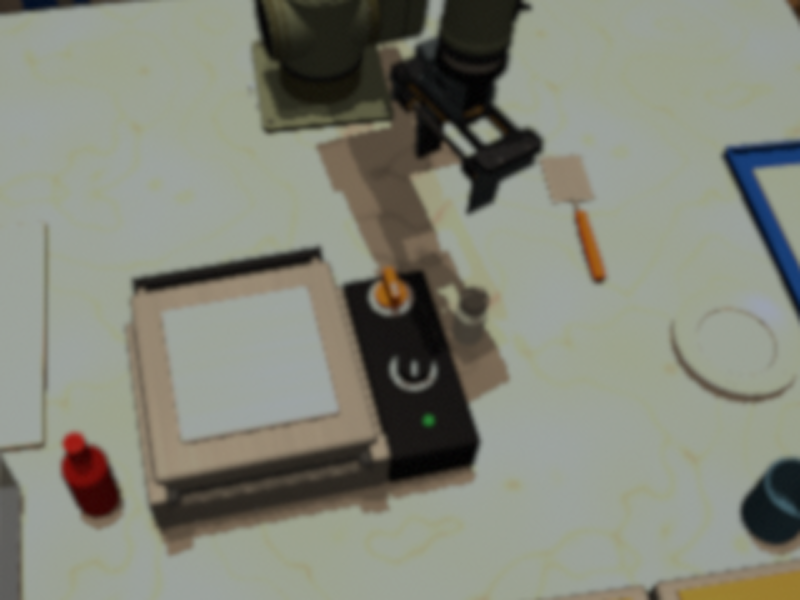

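View pics/wrist5.png

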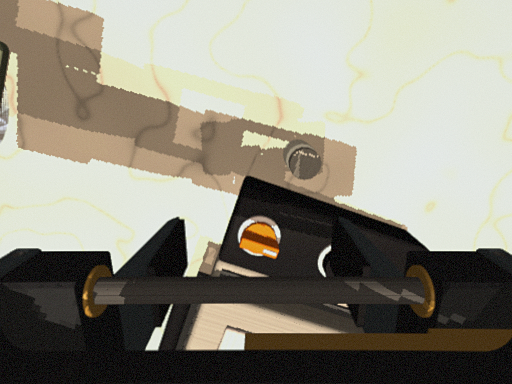

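The knob is back in line with the press at (390,290), the lid is shut, and the dial mark and shaker look unchanged. I'll hand it in.

>>> send_rows(targets=[0,0,0,0,0,0,0,0,0,0,0,0,0,0,0,0,0,0])

```text
t: 13.15
tool_pos: [0.4634, 0.0903, 0.2638]
orientation: [[-0.401, 0.916, -0.0], [0.916, 0.401, -0.0], [-0.0, -0.0, -1.0]]
force: [0.3, 0.4, 0.6]
opening: 1.003
```

```bash
python3 -c "
from plant import close_job
print(close_job())"
```

```text
the job is handed in; nothing more can be done
None
```

I shut the press lid, twisted the start knob clockwise to its stop and held it, then let it spring back. I handed the job in at about 13 s; it reports no verdict.

- **Lid:** I pushed the handle down with closed fingers until the force rose to about 17 N at a bar-top height of 126 mm, the height given for fully shut. In the last scene picture, the top of the bar was still at about 127 mm.
- **Knob:** I gripped the bar (about 12.8 mm measured across it) and turned it 70.5°, where the moment climbed to 0.65 N m, well above the spring's 0.1 N m. I held it there for over half a second before opening the gripper. Afterwards the bar's yaw read 5.4° in the wrist camera and 4.4° in the scene camera. It read about 3.9° before the twist, so it is back at rest.
- **Everything else:** The heat dial's mark and the objects visible in the last scene picture look unmoved; I judged this by eye and did not measure it. The knife was outside that picture. The arm ended clear of everything, with the force reading near zero.
- **Disagreement:** The scene camera put the knob about 4 mm further back than the wrist camera did. I used the wrist camera, and the grip was well centred.

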